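# Hold a glue joint under the hand press

## Task

Two freshly glued wooden blanks lie stacked in the small hand press. Swing the press's cam lever over to its far stop to free the ram, then push the round palm knob down until the pointer on the ram stands between the two lines of the scale, well short of the end of its travel, so the foot squeezes the blanks. Keep it pressed there: the job finishes while you are still holding the knob down; leave the other things on the bench alone.

Things in the scene. Friction and masses are not known exactly. Their poses are not given: they have to be found in the camera images.
- press: Small hand glue press fixed to the bench: dark bed 155x120x20 mm, grey column and head (head top 163 mm up, nothing above 230). Origin on the bench below the ram's axis; x from open front to column, y to the cam lever's side, z up. Scale: bright plate on the head's front with two black lines; the ram's pointer meets the upper at 18 mm of ram travel, the lower at 26 mm.
- cam (a joint): Cam lever hinge, rad. 0 to 0.2 (start) = locked: lever leans 45 degrees to the press's -x, its lobe stands under the palm knob's rim and blocks the ram. 1.65 = far stop, free: lever swung up and over, back toward the column. Axis along the press's y, 150 mm above the bench, over the press's origin. Stays where left; its grip needs 2 to 4 N.
- lever_grip (a point): Centre of the lever's black round grip bar, 14 mm thick, 45 mm long, along the press's y, 70 mm from the hinge axis; in the press's frame at y = 71 mm. Locked: x about -50, 200 mm above the bench; top of its arc 220 mm; far stop: x = +52 mm, 195 mm up. Free space below and outside it; pushing its front from -x to +x carries it right over.
- ram (a joint): Travel of the vertical ram, m: 0 = up, grows downward, ends at 0.033. Sprung upward (about 3 N to start, 0.15 N more per mm); the foot meets the blanks at about 12 mm and its spring then adds 1 N per mm: some 17 N in all at 22 mm. Let go, it springs back up.
- palm_knob: Black round palm knob on top of the ram, 60 mm across and 18 mm thick; its underside is 196 mm above the bench when the ram is up. Origin at the centre of its underside, z up.
- knob_top (a point): Centre of the flat top of the palm knob (the flat is 50 mm across): 214 mm above the bench when the ram is up; goes down with the ram, so 192 mm at 22 mm of travel.
- foot: Round sprung foot with a rubber pad at the lower end of the ram, 34 mm across. Origin at the centre of the underside of its pad, z up.
- lower_blank: Lower sawn wooden blank, 50 x 80 x 25 mm, loose on the bed of the press under the foot. Origin at the centre of its underside.
- upper_blank: Upper sawn wooden blank, 35 x 70 x 20 mm, loose on top of the lower one. Origin at the centre of its underside.
- car: Bystander: wooden toy car, 62 x 144 x 61 mm, behind the press. Origin at the centre of its underside.
- paint_brush: Bystander: flat brush, 45 x 174 x 13 mm, lying before the press. Origin at the centre of its underside.
- tape_roll: Bystander: roll of masking tape, 102 mm across and 25 mm high, behind the press to the left. Origin at the centre of its underside.

How it is judged (in metres and radians):
On the way, in this order (a step that is already met when the one before it is completed fails the run):
1. the cam lever is swung over to its far stop while the ram is still up (value of joint cam above 1.4 rad and value of joint ram below 0.005 m), for 0.2 s.
2. the ram is pressed so that the pointer stands between the two lines, the foot bearing on the blanks (value of joint ram between 0.018 and 0.026 m and contact force between foot and upper_blank above 3 N), for 0.5 s.
At the end, for the whole second after the job is handed in: The cam lever is at its free end (over 1.4 rad); the robot is still pressing the palm knob (over 3 N) and holds the ram between 18 and 26 mm of travel, the foot bears on the upper blank with over 3 N, and the blanks lie flat on one another, centres within 15 mm (all of step 2 and value of joint cam above 1.4 rad and contact force between any of the fingers, the arm and palm_knob above 3 N and horizontal distance between upper_blank and lower_blank below 0.015 m and angle between upper_blank's own z axis and vertical below 0.1 rad); the arm keeps its last pose, push and grip.
It fails at once if the ram is driven on to the end of its travel (over 31 mm), crushing the joint (value of joint ram above 0.031 m).
It fails at once if a bystander is shoved more than 30 mm (distance of any of car, paint_brush, tape_roll from where it was at the start of the episode above 0.03 m).
It also fails if it takes over 42 s, if anything falls off the work surface, if the arm or the gripper's body presses on something with over 40 N, if the wrist force passes 120 N, or if a joint passes its speed limit or range.

## Robot

A 6-joint arm with a two-finger parallel gripper is mounted at the origin on a cart in front of the work surface, level with it; the furniture and walls round the work are solid. World frame = base frame: x ahead of the robot, y to its left, z up, the work surface at z = 0. Lengths are in mm, angles in rad, forces in N, time in s.
With the tool pointing down it reaches from about 275 to 825 mm from the base axis. Payload 4.9 kg.
Tool frame: the origin (TCP) lies at the very end of the fingers, on their centre line; the grasp point (between the pads) lies 19 mm behind it; z points along the fingers, y is the direction in which the jaws open and shut (so a half turn about z gives the same grasp; the last joint's range is limited). The gripper opens to 85 mm and grips with 20 to 120 N. Pads are 22 mm wide; open, the fingers measure 114 mm over their backs; the gripper's body (76 mm by 85 mm) begins 54 mm behind the grasp point. The pads swing forward as they close: fully open they stand 13 mm farther back than shut.
Start: joints at [-1.314, 0.326, -0.193, 1.052, 0, 1.437], TCP at [209.524, -508.545, 231.281] pointing down, gripper open.
Joint ranges: [-2.65, 2.65], [-0.97, 1.79], [-1.3, 1.35], [-1.93, 2.1], [-1.47, 1.37], [-3.14, 3.14]. Speed limits (rad/s): [2.57, 2.57, 3.14, 3.14, 3.14, 3.14].

## Interface

Orientations are given as [roll, pitch, yaw] about the fixed x, y, z axes, in that order (R = Rz(yaw) Ry(pitch) Rx(roll)).
In Python, from bench import bot, solve_ik, imaging gives the robot as it stands. Calls block until the motion is done:
- bot.move_ptp(position, orientation): joint-space move of the TCP to a pose.
- bot.movel(position, rot=None, max_speed=150, threshold=None): straight line of the TCP; rot=None keeps the orientation; max_speed is the mean speed in mm/s. With threshold (N) it stops when the force on the tool has changed by that much, and returns True; else False.
- bot.move_j(angles): joint-space move.
- bot.grip(opening, effort=None): opening from 0.0 (shut) to 1.0 (fully open); effort is the grip in N (None keeps the last); returns when the fingers have stopped.
- bot.dwell(seconds).
- solve_ik(position, orientation): joint angles nearest the present ones, or None.
- bot.get_state(): the state.
- imaging.capture(name): name is "scene" or "top" or "wrist"; returns the picture (400x640x3 uint8, blue, green, red); there is no depth.
- imaging.camera_model(name): a dict with "K" (3x3 intrinsics, pixels), "position" and "rotation" of the camera in the world. Camera axes: x right, y up, looking along -z (the intrinsics and any distortion apply to the point x, -y, -z); pixel columns grow to the right and rows downward; lengths in mm; the calibration is good to about 2 mm. A picture is of the moment at which its call begins: read the wrist's pose just before it. camera_model takes no time and is no camera call; for the wrist camera it gives the pose at the moment of the call.
A pose or a line that the arm cannot do raises bot.IKError and nothing moves.
- bot.sign_off(): hands the job in, once; it reports no verdict.
The state is a dict: "t": time; "qpos": joint angles; "joint_velocities": joint speeds; "effort": joint torques, N m; "tcp_pos": TCP position; "orientation": TCP orientation; "contact_force": force on the tool from outside, world axes, zero at the start; "wrist_torque": the same for the moment, N m; "opening": opening from 0.0 (shut) to 1.0 (fully open).
Only numpy, scipy, OpenCV 4.12 (cv2) and the standard library are available. Lean on these libraries where they do the work, as an engineer would, in place of code of your own. Each camera call takes 0.05 s, during which the arm holds its last target. There are 200 camera calls.

## Working session

There is one attempt and no reset: what is moved stays moved. The work goes in short steps, each a Python script; the robot and the scene stay as the last script left them, time stands still between calls to the robot, and variables do not carry over. Pictures are saved under pics/ and viewed, about 8 in all and at most 12, crops included, and the job is handed in when it is done.

```bash
mkdir -p pics; python3 - <<'E'
from bench import bot, imaging
import cv2, numpy as np
for n in ("scene","top"):
    cv2.imwrite(f"pics/{n}0.png", imaging.capture(n)); c=imaging.camera_model(n); print(n,c)
print(bot.get_state())
E
```

```text
scene {'K': array([[390.31882632,   0.        , 319.67445121],
       [  0.        , 390.31882632, 201.2778876 ],
       [  0.        ,   0.        ,   1.        ]]), 'position': array([-66.5553649 , 456.80136379, 625.71792174]), 'rotation': array([ 0.98922137,  0.00960701, -2.09086119])}
top {'K': array([[424.88602706,   0.        , 321.52120276],
       [  0.        , 424.88602706, 193.99838793],
       [  0.        ,   0.        ,   1.        ]]), 'position': array([ 396.33400678,   63.03323178, 1256.05263024]), 'rotation': array([ 0.12251272,  0.0350175 , -1.58145353])}
{'t': 0.1, 'qpos': array([-1.31419940e+00,  3.26854807e-01, -1.93487964e-01,  1.05200131e+00,
       -1.60403089e-05,  1.43656802e+00]), 'joint_velocities': array([-0.00060088, -0.0008713 ,  0.00212628,  0.00126265, -0.00014986,
        0.00018584]), 'effort': array([ 3.39151584e-04, -4.44239545e+01,  2.63037407e+01,  7.86289747e-03,
       -1.15282260e-04,  2.02962180e-07]), 'tcp_pos': array([ 209.38100878, -508.02000717,  230.58673454]), 'orientation': array([-3.14005668e+00, -1.91232962e-04,  3.90825098e-01]), 'contact_force': array([-0.31133103,  0.5573667 , -0.74523496]), 'wrist_torque': array([ 0.03270202, -0.01403183, -0.00767246]), 'opening': 0.9993894340008886}
```

View pics/scene0.png

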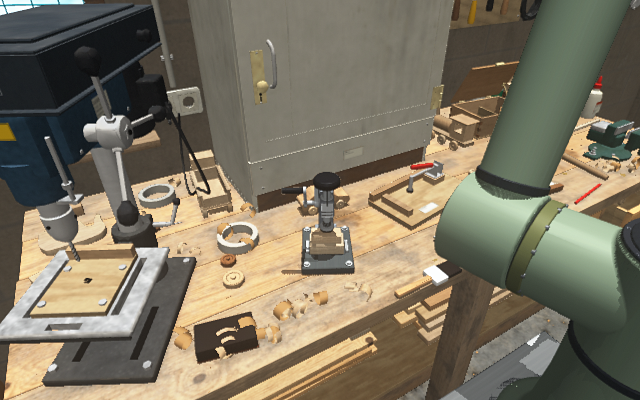

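View pics/top0.png

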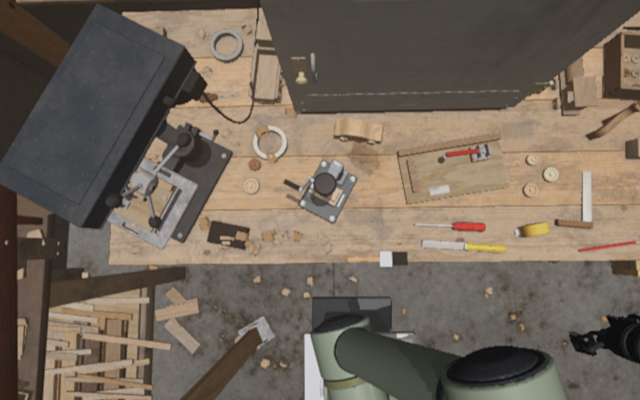

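The scene view shows the press at about (327,225). In the top view it is near (326,185), with the column towards the upper right and the lever on the left. I'll enlarge both.

```bash
cat > h.py <<'E'
import numpy as np, cv2
from scipy.spatial.transform import Rotation as R
from bench import bot, imaging, solve_ik
def ray(n,u,v):
    c=imaging.camera_model(n); K=np.array(c["K"]); d=np.linalg.solve(K,[u,v,1.]); d=d*[1,-1,-1]
    return np.array(c["position"]), R.from_euler("xyz",c["rotation"]).apply(d)
def onz(n,u,v,z):
    p,d=ray(n,u,v); return p+d*(z-p[2])/d[2]
def proj(n,P):
    c=imaging.camera_model(n); q=R.from_euler("xyz",c["rotation"]).inv().apply(np.array(P,float)-c["position"])*[1,-1,-1]
    q=np.array(c["K"])@q; return q[:2]/q[2]
E
python3 - <<'E'
import cv2,numpy as np
a=cv2.imread("pics/top0.png")[145:230,270:370]; b=cv2.imread("pics/scene0.png")[160:285,275:375]
a=cv2.resize(a,None,fx=5,fy=5,interpolation=cv2.INTER_CUBIC)[:,:]; 
b=cv2.resize(b,None,fx=3,fy=3,interpolation=cv2.INTER_CUBIC)
a=cv2.convertScaleAbs(a,alpha=1.6,beta=20)
h=np.zeros((425,800,3),np.uint8); h[:,:500]=a; h[:375,500:]=b
cv2.imwrite("pics/crop.png",h)
E
```

```text
(no output)
```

View pics/crop.png

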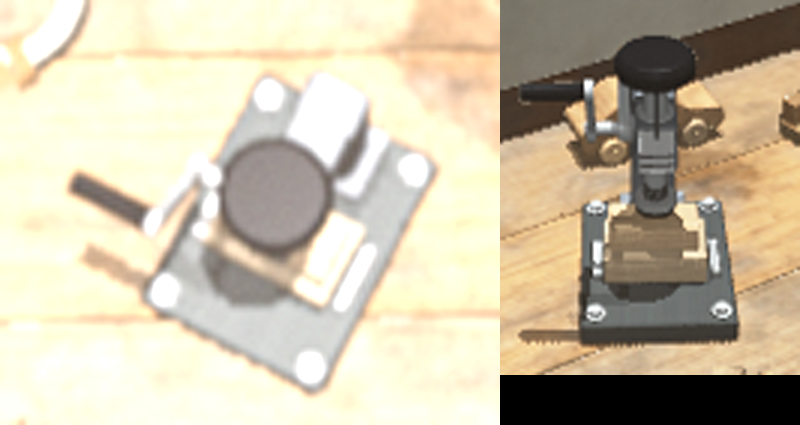

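The crop shows the knob centre at about top pixel (325.2,184), the bed screws at the four corners, and the grip bar from (285,182) to (300,189.4). Next I compute positions and cross-check them.

```bash
python3 - <<'E'
from h import *
T=lambda x,y:(270+x/5-.4,145+y/5-.4); S=lambda x,y:(275+(x-500)/3-.3,160+y/3-.3)
k=onz("top",*T(276,195),208); print("knob top",k)
ks=onz("scene",*S(655,60),208); print("knob scene",ks)
sc=np.array([onz("top",*T(*p),22)[:2] for p in [(270,97),(415,170),(310,367),(165,292)]])
print("screws",sc, np.linalg.norm(np.diff(sc,axis=0),axis=1), sc.mean(0))
xd=(sc[0]+sc[1]-sc[2]-sc[3]); yd=sc[0]+sc[3]-sc[1]-sc[2]
print("yaw",np.arctan2(xd[1],xd[0]),np.arctan2(yd[1],yd[0])-np.pi/2)
ss=np.array([onz("scene",*S(*p),22)[:2] for p in [(595,208),(709,205),(722,311),(595,313)]])
xd=(ss[0]+ss[1]-ss[2]-ss[3]); yd=ss[0]+ss[3]-ss[1]-ss[2]
print("scene screws",ss,np.linalg.norm(np.diff(ss,axis=0),axis=1),ss.mean(0),np.arctan2(xd[1],xd[0]),np.arctan2(yd[1],yd[0])-np.pi/2)
yaw=np.arctan2(*(sc[0]+sc[1]-sc[2]-sc[3])[::-1])
g=[onz("top",*T(*p),200) for p in [(75,185),(150,222)]]
gs=[onz("scene",*S(*p),200) for p in [(520,92),(584,91)]]
Rm=R.from_euler("z",-yaw)
for q in g+gs: print("grip",q,"press frame",Rm.apply(q-[*k[:2],0]))
E
```

```text
knob top [551.84504406  89.91146101 208.        ]
knob scene [552.07492318  90.76931845 208.        ]
screws [[637.99446147  97.54779359]
 [592.97438525  12.93477927]
 [478.12903063  76.09129014]
 [523.12811557 160.29951992]] [ 95.84450665 131.06563372  95.47745079] [558.05649823  86.71834573]
yaw -0.5013942010075512 -0.48987045831827736
scene screws [[639.03864843  98.41654938]
 [593.54324602  12.99560209]
 [477.6265755   76.10449099]
 [524.22192853 159.89115673]] [ 96.78104089 131.98259872  95.8714362 ] [558.60759962  86.8519498 ] -0.495091202324395 -0.4984156829490507
grip [559.73725222 191.489271   200.        ] press frame [-41.90244978  92.86831071 200.        ]
grip [540.31734499 153.64359229 200.        ] press frame [-40.74155215  50.34678075 200.        ]
grip [573.81052581 186.52203098 200.        ] press frame [-27.17391213  95.27677114 200.        ]
grip [552.33738167 147.75955799 200.        ] press frame [-27.37286936  50.96440664 200.        ]
```

Both views agree: the press is at about (552,90) with yaw −0.497. The two grip rays meet near x −41, z 208, which matches a 0.2 rad start angle (−38.7, 208.4). Now I swing the lever with shut fingers.

```bash
cat >> h.py <<'E'
O=np.array([552,90.3,0]); YAW=-0.497
def W(x,y,z): return R.from_euler("z",YAW).apply([x,y,z])+O
def P(w): return R.from_euler("z",-YAW).apply(np.array(w)-O)
DOWN=[np.pi,0,YAW]
def rep(m):
    s=bot.get_state(); print(m,"t %.2f"%s["t"],"press-frame tcp",P(s["tcp_pos"]).round(1),"F",s["contact_force"].round(1),"op %.2f"%s["opening"])
E
python3 - <<'E'
from h import *
for p in [(-80,75,320),(-80,75,188),(36,75,188),(0,0,250),(0,0,190)]:
    print(p,W(*p).round(0),solve_ik(W(*p),DOWN))
bot.grip(0.0,40)
s=bot.get_state(); bot.movel(s["tcp_pos"]+[0,0,90])
bot.move_ptp(W(-80,75,320),DOWN); rep("above")
bot.movel(W(-80,75,188)); rep("low")
print(bot.movel(W(25,75,188),max_speed=80)); rep("pushed")
print(bot.movel(W(42,75,186),max_speed=30,threshold=8)); rep("end")
cv2.imwrite("pics/a.png",np.hstack([cv2.resize(imaging.capture("top")[135:235,260:380],None,fx=3.3,fy=3.3),cv2.resize(imaging.capture("scene")[130:280,260:410],None,fx=2.2,fy=2.2)]))
E
```

```text
(-80, 75, 320) [517. 194. 320.] [ 0.2257787   0.29036215 -0.01636101  1.26407317  0.         -2.41881396]
(-80, 75, 188) [517. 194. 188.] [ 0.2257787   0.36356968 -0.25385547  0.95337117  0.         -2.41881396]
(36, 75, 188) [619. 139. 188.] [ 0.10464786  0.5119982  -0.01858967  1.04020846  0.         -2.53994479]
(0, 0, 250) [552.  90. 250.] [ 0.03018369  0.33211354 -0.13534119  1.1033416   0.         -2.61440896]
(0, 0, 190) [552.  90. 190.] [ 0.03018369  0.37366312 -0.23318839  0.96394482  0.         -2.61440896]
above t 4.83 press-frame tcp [-79.7  74.7 319.9] F [-0.4 -0.2 -0.8] op 0.00
low t 5.87 press-frame tcp [-79.5  75.4 188.8] F [-0.2  0.8  0.4] op 0.00
False
pushed t 7.33 press-frame tcp [ 24.7  74.9 188.1] F [-3.   0.8 -2.4] op 0.00
True
end t 7.80 press-frame tcp [ 34.5  74.4 184.1] F [ 0.4  0.3 -0.1] op 0.00
```

View pics/a.png

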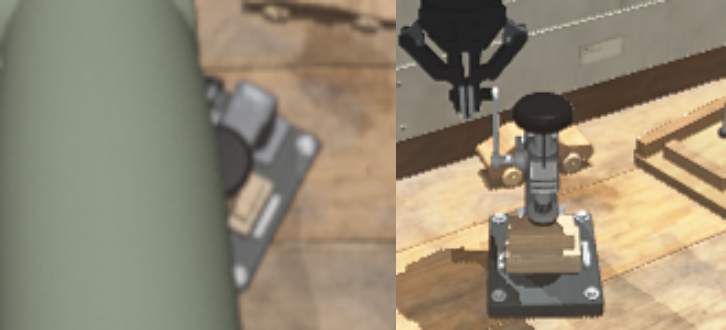

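The lever is swung over, with its end at scene crop (495,95). Contact came at x 34.5, where the far stop was expected. I'll nudge once more to confirm, then back off and look with the view clear.

```bash
python3 - <<'E'
from h import *
print(bot.movel(W(39,75,187),max_speed=20,threshold=10)); rep("nudge")
bot.dwell(0.3); rep("held")
bot.movel(W(-10,75,187)); bot.movel(W(-10,75,310)); bot.movel(W(-90,-20,310)); rep("clear")
cv2.imwrite("pics/b.png",np.hstack([cv2.resize(imaging.capture("top")[135:235,260:380],None,fx=3.3,fy=3.3),cv2.resize(imaging.capture("scene")[130:280,260:410],None,fx=2.2,fy=2.2)]))
E
```

```text
True
nudge t 8.28 press-frame tcp [ 34.7  73.9 184.3] F [-0.4  0.5 -0.8] op -0.00
held t 8.58 press-frame tcp [ 34.2  73.6 183.8] F [0.1 0.4 0.4] op 0.00
clear t 10.97 press-frame tcp [-89.5 -19.6 309.9] F [-0.5 -0.4  0.4] op -0.00
```

View pics/b.png

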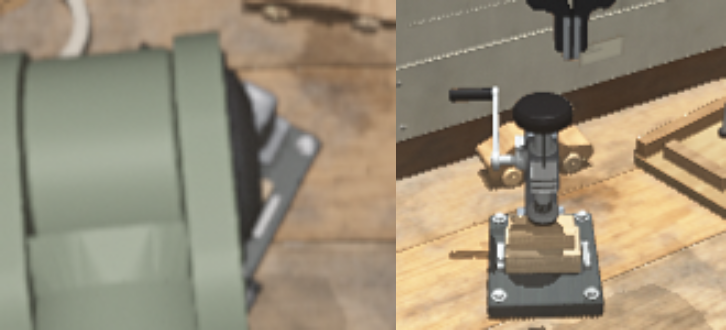

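The view is clear: the lever stands back with its grip at crop (470,95), i.e. scene (293.6,173). I'll check that against the far-stop projection, then find the knob top by contact.

```bash
python3 - <<'E'
from h import *
for c in (0.9,1.2,1.4,1.65):
    a=c-.785; print(c,proj("scene",W(70*np.sin(a),71,150+70*np.cos(a))).round(1))
bot.movel(W(0,0,240)); rep("over knob")
print(bot.movel(W(0,0,206),max_speed=20,threshold=2.5)); rep("contact")
E
```

```text
0.9 [293.  173.7]
1.2 [293.5 171.4]
1.4 [293.8 171.4]
1.65 [294.2 173.2]
over knob t 11.99 press-frame tcp [ -0.3   0.  240.4] F [-1.3 -0.7  0.8] op -0.00
True
contact t 13.23 press-frame tcp [-1.000e-01 -1.000e-01  2.123e+02] F [1.  0.3 2.8] op 0.00
```

That scene ray can't tell 0.9 from 1.65 rad, but the finger's firm stop at x 34.5 (bar at about 52) can only be the far stop. The knob was touched at about 213, as expected. Now I press.

```bash
python3 - <<'E'
from h import *
for z in (206,200,196,193,191.5):
    hit=bot.movel(W(0,0,z),max_speed=15,threshold=25); rep(f"z{z} {hit}")
    if hit: break
for _ in range(3):
    bot.dwell(.3); rep("hold")
cv2.imwrite("pics/c.png",cv2.resize(imaging.capture("scene")[150:270,280:400],None,fx=5,fy=5,interpolation=cv2.INTER_CUBIC))
E
```

```text
z206 False t 13.78 press-frame tcp [-1.000e-01 -0.000e+00  2.059e+02] F [-0.2 -0.1  3.4] op -0.00
z200 False t 14.33 press-frame tcp [ -0.   -0.  200.3] F [-1.8 -0.1  7.8] op -0.00
z196 False t 14.75 press-frame tcp [ -0.    0.  196.9] F [-3.2 -0.3 11. ] op 0.00
z193 False t 15.10 press-frame tcp [  0.    0.  194.4] F [-3.3 -0.9 14.3] op 0.00
z191.5 False t 15.35 press-frame tcp [  0.    0.  193.1] F [-5.4 -0.1 15.3] op -0.00
hold t 15.65 press-frame tcp [  0.    0.  193.2] F [-4.  -0.1 15.5] op 0.00
hold t 15.95 press-frame tcp [0.000e+00 1.000e-01 1.932e+02] F [-5.  -0.5 14.8] op -0.00
hold t 16.25 press-frame tcp [  0.    0.  193.2] F [-4.4 -0.4 16.5] op -0.00
```

View pics/c.png

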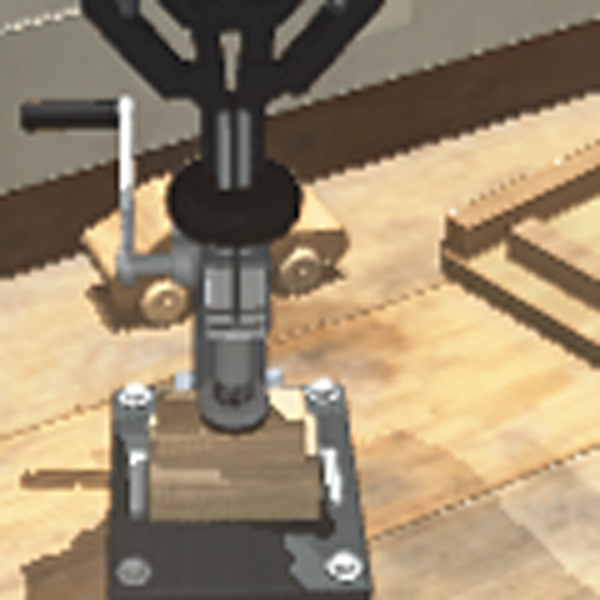

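The lever is at its far stop, and the pointer tip (about (235,320)) sits between the two scale lines, near the upper one. Travel is about 20.8 mm by TCP and by force. I'll go 1 mm deeper to centre it, hold, and hand in.

```bash
python3 - <<'E'
from h import *
bot.movel(W(0,0,190.3),max_speed=10); bot.dwell(1.0); rep("hold")
bot.sign_off(); rep("after")
E
```

```text
hold t 17.57 press-frame tcp [  0.    0.  192.2] F [-5.1 -0.5 16.8] op -0.00
the job is handed in; nothing more can be done
the job is handed in; nothing more can be done
```

I swung the cam lever over to its far stop, then pressed the palm knob with shut fingers and handed the job in at about 17.6 s while still holding it down. The hand-in call reports no verdict, so I don't know whether it passed.

- **Pressing depth:** the last reading was the fingertips 192.2 mm above the bench, about 21.8 mm of ram travel. The force was 16.8 N, close to the 17 N expected at 22 mm. The last picture, taken 1 mm higher, showed the pointer between the two lines, near the upper one. I went 1 mm deeper after it and took no further picture.
- **Lever:** both pushes stopped firmly where the far stop should be, with the grip at about x = 52 mm in the press frame. The scene camera could not confirm this alone, because 0.9 and 1.65 rad project to nearly the same pixel.
- **Blanks and bystanders:** by eye, the blanks still lay stacked under the foot and the car had not moved. I did not check the brush or the tape roll after the moves. The arm's planned path kept well above the bench.
- **Disagreements:**
  - The knob was touched at 212.3 mm against the nominal 214 mm. Some of that is travel before the force threshold stopped the move.
  - The arm gave about 2 mm under load, so I relied on the measured position rather than the commanded one.
  - A 5 N sideways force showed while pressing.

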